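# Fasten the filter cover with its push rivets

### The arm

A 7-joint arm with a two-finger parallel gripper is mounted at the origin on the work surface. World frame = base frame: x ahead of the robot, y to its left, z up, the work surface at z = 0. Lengths are in mm, angles in rad, forces in N, time in s.
With the tool pointing down it reaches from about 425 to 975 mm from the base axis. Payload 16.7 kg.
Tool frame: the origin (TCP) lies on the centre line of the jaws, within the pads' length; the fingertips stand 22 mm ahead of it and the grasp point (between the pads) lies 3 mm ahead of it; z points along the fingers, y is the line along which they close (so a half turn about z gives the same grasp; the last joint's range is limited). The gripper opens to 85 mm and grips with 20 to 120 N. Pads are 22 mm wide; open, the fingers measure 114 mm over their backs; the gripper's body (76 mm by 85 mm) begins 54 mm behind the grasp point. The pads swing forward as they close: fully open they stand 13 mm farther back than shut.
Start: joints at [1.058, 0.426, 0.074, 1.606, -0.034, 1.111, -0.067], TCP at [240.151, -630.797, 253.302] pointing down, gripper open.
Joint ranges: [-2.85, 2.85], [-0.5, 2.14], [-1.23, 1.37], [0.21, 2.46], [-1.02, 4.16], [0.16, 2.05], [-2.73, 2.73]. Speed limits (rad/s): [1.89, 1.89, 2.39, 2.39, 3.01, 3.01, 3.01].

### API

Orientations are given as [roll, pitch, yaw] about the fixed x, y, z axes, in that order (R = Rz(yaw) Ry(pitch) Rx(roll)).
In Python, from plant import ctrl, viewer, telemetry gives the robot as it stands (ctrl), with the cameras (viewer) and the readings (telemetry).
- The arm moves only by the tool send_path, called after ">>>" as name(argument=value, ...), one argument or row to a line, values as JSON. Schema: {"type":"object","properties":{"moves":{"type":"array","items":{"type":"number"},"minItems":7,"maxItems":84},"grip_force":{"type":"number"},"only":{"type":"string"},"quiet":{"type":"boolean"},"lines":{"type":"string"}},"required":["moves"],"additionalProperties":false}. moves is one flat list of numbers that holds 1 to 12 rows one after another, with no inner brackets; each row has 7 numbers: dx, dy, dz in normalised numbers (1 is 750 mm), then a rotation vector rx, ry, rz in a scale on which 1.0 is 2 pi rad, then the finger opening in mm; each row is the pose to reach, as a shift and turn from the pose commanded when the call began, along the tool's axes at that moment; what a row does not reach only later rows make up. A row lasts 1/8 s, in which the tool goes at most 62.5 mm and 0.188 rad, less where a joint would pass 70% of its speed; a pose out of reach is approached as far as the arm can. The fingers move at their own pace and stop on an object; grip_force is the grip in N (left out, the last holds). Time passes only in rows, so rows that do not move let the fingers close. The tool returns the time, the measured TCP pose, the force, the opening and the grip force at its end. only (a regular expression) keeps the lines of the reply that match it, lines (a string "A,B") keeps lines A to B, and quiet returns only ok. No shift or turn number may pass 1 either way. Input that does not fit is refused with a message, and nothing moves.
- telemetry.state(): the state, without advancing time (a new reading comes with each control period).
- viewer.camera(name): name is "scene" or "top"; returns a dict with "pixels" (480x640x3 uint8, red, green, blue), "fovy" (degrees; the focal length in pixels is half the picture's height over the tangent of half this angle, whatever the lens; pixels are square), "cx", "cy" (the principal point, pixels), "D" ([k1, k2, p1, p2, k3] as OpenCV has them; the pictures are not rectified), "cam_to_world" (4x4, takes a point from camera to world coordinates). Camera axes: x right, y up, looking along -z (the intrinsics and any distortion apply to the point x, -y, -z); pixel columns grow to the right and rows downward; lengths in mm; the calibration is good to about 2 mm. A picture is of the moment at which its call begins. There is no depth.
- ctrl.hand_in(): hands the job in; it is judged then, once.
The state is a dict: "time_s": time; "qpos": joint angles; "joint_vel": joint speeds; "joint_torque": joint torques, N m; "tcp_pos": TCP position; "tool_rot": TCP orientation; "ft_force": force on the tool from outside, world axes, zero at the start; "torque": the same for the moment, N m; "opening": finger opening in mm; "grasp_force": force on a finger pad.
Only numpy, scipy, OpenCV 4.12 (cv2) and the standard library are available. Lean on these libraries where they do the work, as an engineer would, in place of code of your own. Each camera call takes 0.05 s, during which the arm holds its last target. There are 200 camera calls.

### The job

The filter under the teal cover has been changed, so fasten that cover: push the orange center pins of both its push rivets down until they are flush with their black collars. Leave the white-covered unit alone; its cover is still to come off, so do not touch it or its rivets.

Things in the scene. Friction and masses are not known exactly. Their poses are not given: they have to be found in the camera images.
- teal_pin_near (a point): Top centre of the orange pin (12 mm diameter) of the near (robot-side) rivet on the teal-covered unit, at (-55, +40) mm in its frame; moves with the pin. It slides straight down in a fixed black collar (24 mm wide, top at 73 mm). Heights above bench: 83 to 86 mm at start, 74 mm at the bottom stop (flush). Moves under about 5 N, more if fast; stays where left, no spring.
- teal_pin_far (a point): Top centre of the orange pin (12 mm diameter) of the far rivet on the teal-covered unit, at (+55, -40) mm in its frame; moves with the pin. It slides straight down in a fixed black collar (24 mm wide, top at 73 mm). Heights above bench: 83 to 86 mm at start, 74 mm at the bottom stop (flush). Moves under about 5 N, more if fast; stays where left, no spring.
- teal_unit: Low bench air-filter unit, fixed: grey housing 170 x 150 mm (x, y), 70 mm high to the top of its teal vented cover. Origin at the centre of its underside, z up, x away from its front display. Push rivets with raised orange pins at (-55, +40) and (+55, -40) mm. This is the one to fasten.
- white_unit: Low bench air-filter unit, fixed: grey housing 170 x 150 mm (x, y), 70 mm high to the top of its white vented cover. Origin at the centre of its underside, z up, x away from its front display. Push rivets with raised orange pins at (-55, +40) and (+55, -40) mm. Bystander, not to be touched; left or right of the teal one.

How it is judged (in metres and radians):
At the end, for the whole second after the job is handed in: Both orange pins of the teal-covered unit are pushed down to within 3 mm of their bottom stop (tops less than 77 mm above the bench) (z of each of teal_pin_near, teal_pin_far in the frame of teal_unit below 0.077 m); the robot touches nothing.
It fails at once if the white-covered unit or one of its rivets is touched with more than 2 N (contact force between white_unit and anything else above 2 N).
It also fails if it takes over 29 s, if anything falls off the work surface, if the arm or the gripper's body presses on something with over 40 N, if the wrist force passes 120 N, or if a joint passes its speed limit or range.

## Working session

There is one attempt and no reset: what is moved stays moved. The work goes in short steps, Python scripts to look and compute and a tool call to move; the robot and the scene stay as the last step left them, time stands still between calls to the robot, and variables do not carry over. Pictures are saved under pics/ and viewed, at most 10 in all, crops included, and the job is handed in when it is done.

```bash
ls; mkdir -p pics; python3 - <<'E'
from plant import ctrl, viewer, telemetry
import cv2,pickle
d={n:viewer.camera(n) for n in("scene","top")}
pickle.dump(d,open("c.pkl","wb"))
for n in d:
    cv2.imwrite(f"pics/{n}0.png",d[n]["pixels"][:,:,::-1]); print(n,{k:v for k,v in d[n].items() if k!="pixels"})
s=telemetry.state();print(s)
E
```

```text
pics
plant.py
scene {'fovy': 54.234335275709746, 'cx': 316.88852563957334, 'cy': 248.17226719268788, 'D': array([-0.0805838,  0.       ,  0.       ,  0.       ,  0.       ]), 'cam_to_world': array([[ 8.66012264e-01, -2.92378760e-01,  4.05632123e-01,
         8.62195247e+02],
       [ 4.99696352e-01,  4.76746593e-01, -7.23198618e-01,
        -5.83050586e+02],
       [ 1.80641824e-02,  8.28991765e-01,  5.58968997e-01,
         5.32177924e+02],
       [ 0.00000000e+00,  0.00000000e+00,  0.00000000e+00,
         1.00000000e+00]])}
top {'fovy': 43.340848818092454, 'cx': 310.3097689203901, 'cy': 233.6780729265053, 'D': array([-0.05775934,  0.        ,  0.        ,  0.        ,  0.        ]), 'cam_to_world': array([[-8.31082991e-03,  9.97487195e-01, -7.03578459e-02,
         4.91519632e+02],
       [-9.99725517e-01, -6.74696196e-03,  2.24358854e-02,
         1.39163268e+01],
       [ 2.19048067e-02,  7.05249947e-02,  9.97269474e-01,
         1.02492346e+03],
       [ 0.00000000e+00,  0.00000000e+00,  0.00000000e+00,
         1.00000000e+00]])}
{'time_s': 0.1, 'qpos': array([ 1.05750837,  0.42666051,  0.07386729,  1.60654339, -0.03409543,
        1.11081808, -0.06709079]), 'joint_vel': array([-0.00053018, -0.00203457,  0.00192702, -0.0030187 ,  0.00057819,
       -0.00062163, -0.0001293 ]), 'joint_torque': array([ 7.04692706e-03, -9.51543403e+01,  3.77045587e+00, -4.64411080e+01,
        1.94972043e-02,  6.49449939e-03,  2.83048900e-05]), 'tcp_pos': array([ 240.01968431, -630.51166059,  252.6868443 ]), 'tool_rot': array([-3.14042655e+00,  9.13318863e-05,  3.63754597e-01]), 'ft_force': array([0.16791346, 0.98394745, 0.08903211]), 'torque': array([0.00826339, 0.04642009, 0.02685007]), 'grasp_force': 0.0, 'opening': 85.57455738108479}
```

View pics/top0.png

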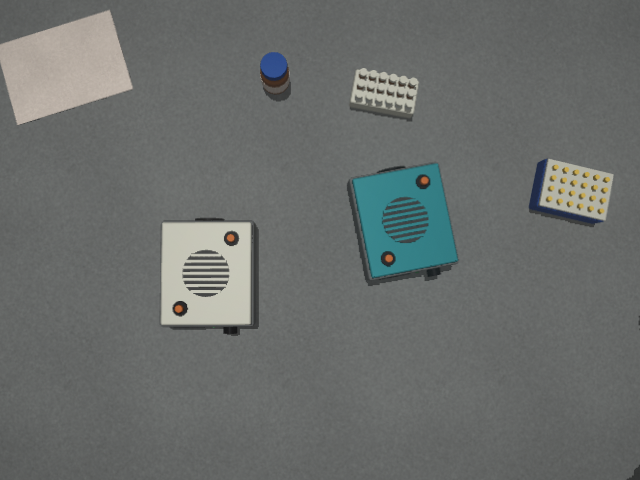

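View pics/scene0.png

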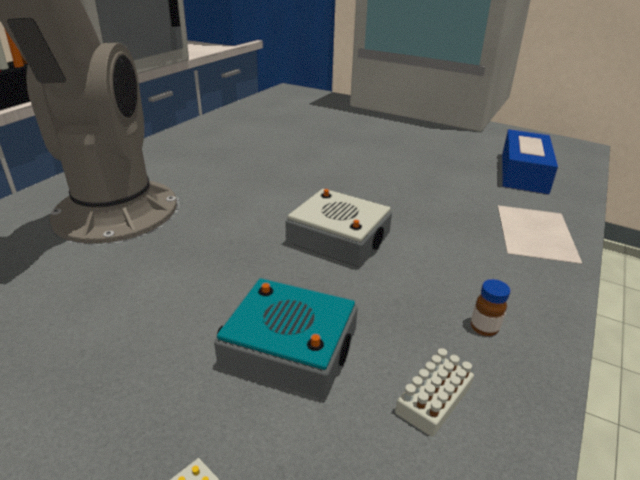

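```bash
cat > h.py <<'E'
import numpy as np,cv2
from scipy.spatial.transform import Rotation as R
def ray(c,uv):
    f=240/np.tan(np.radians(c["fovy"]/2));K=np.array([[f,0,c["cx"]],[0,f,c["cy"]],[0,0,1]])
    p=cv2.undistortPoints(np.array([[uv]],float),K,c["D"])[0,0]
    T=c["cam_to_world"];d=T[:3,:3]@[p[0],-p[1],-1];return T[:3,3],d/np.linalg.norm(d)
def plane(c,uv,z):
    o,d=ray(c,uv);return o+d*(z-o[2])/d[2]
def tri(a,ua,b,ub):
    o1,d1=ray(a,ua);o2,d2=ray(b,ub)
    s=np.linalg.lstsq(np.c_[d1,-d2],o2-o1,rcond=None)[0];p,q=o1+s[0]*d1,o2+s[1]*d2
    return (p+q)/2,np.linalg.norm(p-q)
def blobs(c,lo=(5,150,90),hi=(18,255,255),amin=15):
    m=cv2.inRange(cv2.cvtColor(c["pixels"],cv2.COLOR_RGB2HSV),np.array(lo),np.array(hi))
    n,_,st,ce=cv2.connectedComponentsWithStats(m);return [(ce[i].round(1),st[i,4],st[i,:4]) for i in range(1,n) if st[i,4]>=amin]
E
python3 - <<'E'
from h import *;import pickle
d=pickle.load(open("c.pkl","rb"))
for n in d:
    for b in blobs(d[n],(3,150,90)): print(n,b[0],b[1],b[2],plane(d[n],b[0],84.5).round(1))
E
```

```text
scene [14.8 52.7] 223 [ 6 33 17 34] [-1578.2   704.8    84.5]
scene [325.8 192.1] 23 [324 189   5   7] [448.8 186.7  84.5]
scene [355.9 223. ] 30 [354 220   5   7] [557.4 106.9  84.5]
scene [265.4 287.4] 49 [262 284   8   8] [ 523.9 -136.9   84.5]
scene [500.5 308. ] 30 [494 306  12   5] [846.1   1.1  84.5]
scene [315.2 340. ] 79 [311 335   9  11] [ 644.4 -193.8   84.5]
top [424.  180.1] 44 [421 177   7   7] [ 641.6 -187.8   84.5]
top [230.3 237.6] 45 [227 234   8   8] [552.6 117.5  84.5]
top [388.5 258. ] 44 [385 255   8   7] [ 518.9 -129.2   84.5]
top [178.4 308.4] 52 [175 305   8   8] [443.4 197.7  84.5]
```

Careful with the scale: shifts go in shares of 750 mm and turns go in shares of 2 pi rad. That gives: 439 mm / 750 = 0.5853, 420 mm / 750 = 0.56.

>>> send_path(
  moves=[0.0587,-0.0493,0,0,0,0,0,0.1173,-0.0987,0,0,0,0,0,0.176,-0.148,0,0,0,0,0,0.2347,-0.1973,0,0,0,0,0,0.2933,-0.2467,0,0,0,0,0,0.352,-0.296,0,0,0,0,0,0.4107,-0.3453,0,0,0,0,0,0.4693,-0.3947,0,0,0,0,0,0.528,-0.444,0,0,0,0,0,0.56,-0.4707,0,0,0,0,0,0.5853,-0.492,0,0,0,0,0,0.5853,-0.492,0,0,0,0,0],
  grip_force=40,
)

```text
time_s: 1.6
tcp_pos: [519.7, -127.9, 253.1]
tool_rot: [-3.141, 0.0, 0.367]
ft_force: [0.9, -0.8, 0.1]
opening: 0.0
grasp_force: 0.0
```

```bash
cat > n.py <<'E'
import sys
from h import *
from plant import ctrl, viewer, telemetry
s=telemetry.state();t=np.array(eval(sys.argv[1]));
print("tool shift",(R.from_euler("xyz",s["tool_rot"]).inv().apply(t-s["tcp_pos"])).round(1),s["tcp_pos"].round(1),s["tool_rot"].round(3),s["ft_force"].round(1),round(s["time_s"],2),round(s["opening"],1))
E
python3 n.py '[519,-129,115]'
```

```text
tool shift [ -1.1   0.9 138.1] [ 519.7 -127.9  253.1] [-3.141  0.     0.367] [ 0.9 -0.8  0.1] 1.6 0.0
```

Converted, 138 mm / 750 = 0.184, 115 mm / 750 = 0.1533.

>>> send_path(
  moves=[-0.0013,0.0013,0.0533,0,0,0,0,-0.0013,0.0013,0.1067,0,0,0,0,-0.0013,0.0013,0.1533,0,0,0,0,-0.0013,0.0013,0.18,0,0,0,0,-0.0013,0.0013,0.184,0,0,0,0,-0.0013,0.0013,0.184,0,0,0,0],
)

```text
time_s: 2.35
tcp_pos: [518.7, -131.5, 115.8]
tool_rot: [3.141, -0.0, 0.363]
ft_force: [0.1, 0.2, 1.1]
opening: 0.1
grasp_force: 0.0
```

```bash
python3 n.py '[519,-129,96]'; python3 - <<'E'
from plant import ctrl, viewer, telemetry
import cv2
c=viewer.camera("scene")["pixels"][200:400,150:420,::-1];cv2.imwrite("pics/s1.png",cv2.resize(c,None,fx=2.9,fy=2.9))
E
```

```text
tool shift [ 1.2 -2.2 19.8] [ 518.7 -131.5  115.8] [ 3.141 -0.     0.363] [0.1 0.2 1.1] 2.35 0.1
```

View pics/s1.png

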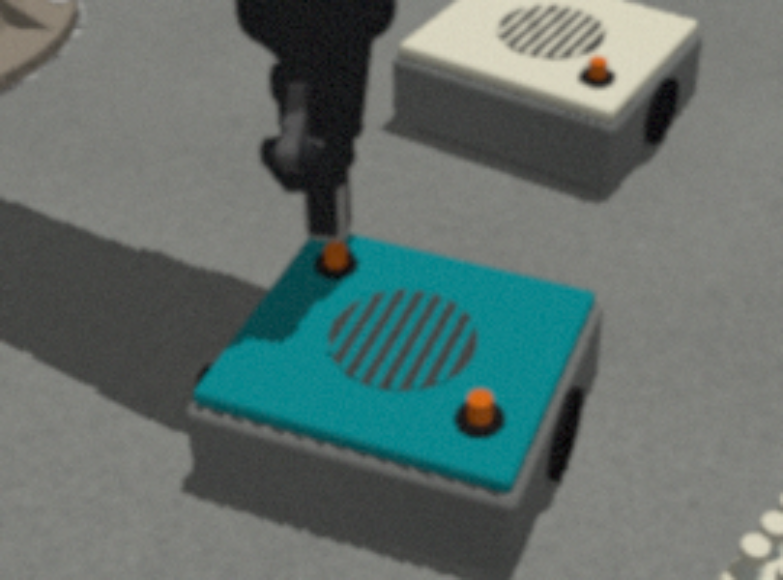

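Converted, 20 mm / 750 = 0.0267, 19 mm / 750 = 0.0253.

>>> send_path(
  moves=[0.0027,-0.0027,0.0067,0,0,0,0,0.0027,-0.0027,0.0133,0,0,0,0,0.0027,-0.0027,0.0187,0,0,0,0,0.0027,-0.0027,0.0227,0,0,0,0,0.0027,-0.0027,0.0253,0,0,0,0,0.0027,-0.0027,0.0267,0,0,0,0,0.0027,-0.0027,0.0267,0,0,0,0],
)

```text
time_s: 3.28
tcp_pos: [520.1, -128.3, 95.9]
tool_rot: [3.141, -0.001, 0.364]
ft_force: [-2.6, 1.3, 14.9]
opening: -0.1
grasp_force: 7.2
```

```bash
python3 n.py '[519,-129,96]'
```

```text
tool shift [-1.3  0.3 -0.1] [ 520.1 -128.3   95.9] [ 3.141e+00 -1.000e-03  3.640e-01] [-2.6  1.3 14.9] 3.27 -0.1
```

Converted, 1 mm / 750 = 0.0013.

>>> send_path(
  moves=[0,0,0.0013,0,0,0,0,0,0,0.0013,0,0,0,0],
)

```text
time_s: 3.52
tcp_pos: [520.2, -128.4, 95.7]
tool_rot: [3.141, -0.001, 0.364]
ft_force: [-8.9, 4.4, 30.9]
opening: -0.1
grasp_force: 15.3
```

>>> send_path(
  moves=[0,0,-0.0267,0,0,0,0,0,0,-0.08,0,0,0,0,0,0,-0.08,0,0,0,0],
)

```text
time_s: 3.9
tcp_pos: [521.1, -128.8, 156.7]
tool_rot: [3.139, -0.003, 0.364]
ft_force: [0.4, 0.4, -1.3]
opening: 0.2
grasp_force: 0.0
```

```bash
python3 n.py '[641.5,-188,115]'; python3 - <<'E'
from plant import ctrl, viewer, telemetry
import cv2
c=viewer.camera("scene")["pixels"][200:400,150:420,::-1];cv2.imwrite("pics/s2.png",cv2.resize(c,None,fx=2.9,fy=2.9))
E
```

```text
tool shift [91.3 98.1 42.2] [ 521.1 -128.8  156.7] [ 3.139e+00 -3.000e-03  3.640e-01] [ 0.4  0.4 -1.3] 3.9 0.2
```

View pics/s2.png

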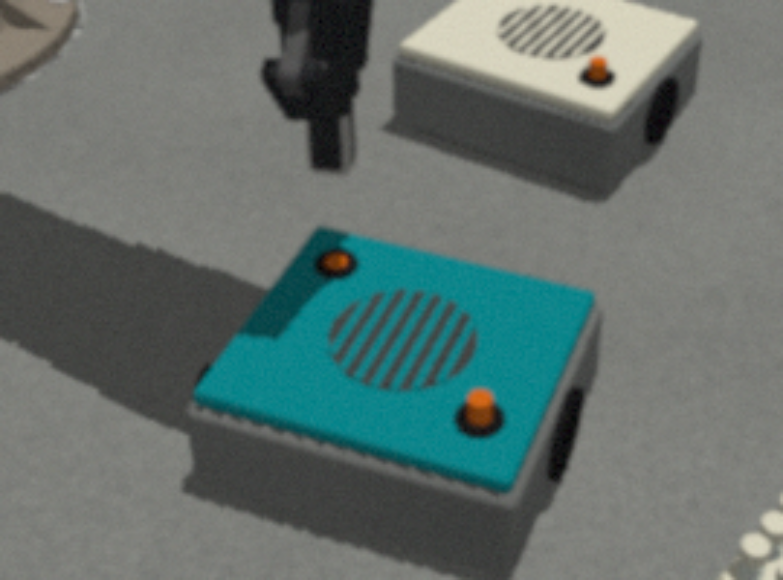

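The near pin, at (337,262) in the crop, is flush with its collar. The far pin, at (481,405), is still raised. I'll move over to it next.

Converted, 98 mm / 750 = 0.1307, 92 mm / 750 = 0.1227.

>>> send_path(
  moves=[0.04,0.044,0,0,0,0,0,0.08,0.0867,0,0,0,0,0,0.1133,0.1227,0,0,0,0,0,0.1213,0.1307,0.0133,0,0,0,0,0.1213,0.1307,0.04,0,0,0,0,0.1213,0.1307,0.056,0,0,0,0,0.1213,0.1307,0.056,0,0,0,0,0.1213,0.1307,0.056,0,0,0,0],
)

```text
time_s: 4.95
tcp_pos: [639.6, -187.5, 112.8]
tool_rot: [3.141, -0.0, 0.364]
ft_force: [-0.6, -0.4, -1.0]
opening: 0.2
grasp_force: 0.0
```

```bash
python3 n.py '[641.5,-188,95.7]'
```

```text
tool shift [ 1.6  1.1 17.1] [ 639.6 -187.5  112.8] [ 3.141 -0.     0.364] [-0.6 -0.4 -1. ] 4.95 0.2
```

Converted, 17.5 mm / 750 = 0.0233, 17 mm / 750 = 0.0227.

>>> send_path(
  moves=[0.0027,0.0013,0.0053,0,0,0,0,0.0027,0.0013,0.0107,0,0,0,0,0.0027,0.0013,0.016,0,0,0,0,0.0027,0.0013,0.02,0,0,0,0,0.0027,0.0013,0.0227,0,0,0,0,0.0027,0.0013,0.0233,0,0,0,0,0.0027,0.0013,0.0233,0,0,0,0],
)

```text
time_s: 5.82
tcp_pos: [642.6, -188.0, 96.0]
tool_rot: [3.141, -0.002, 0.364]
ft_force: [-2.2, 1.6, 13.4]
opening: 0.1
grasp_force: 7.0
```

```bash
python3 n.py '[641.5,-188,95.7]'
```

```text
tool shift [-1.  -0.4  0.3] [ 642.6 -188.    96. ] [ 3.141e+00 -2.000e-03  3.640e-01] [-2.2  1.6 13.4] 5.83 0.1
```

Converted, 1 mm / 750 = 0.0013.

>>> send_path(
  moves=[0,0,0.0013,0,0,0,0,0,0,0.0013,0,0,0,0],
)

```text
time_s: 6.08
tcp_pos: [642.6, -188.0, 95.8]
tool_rot: [3.14, -0.002, 0.364]
ft_force: [-6.9, 3.2, 25.3]
opening: 0.3
grasp_force: 12.7
```

>>> send_path(
  moves=[0,0,-0.0267,0,0,0,0,0,0,-0.08,0,0,0,0,0,0,-0.16,0,0,0,0,0,0,-0.16,0,0,0,0,0,0,-0.16,0,0,0,0],
)

```text
time_s: 6.7
tcp_pos: [641.7, -187.9, 214.1]
tool_rot: [3.141, -0.0, 0.364]
ft_force: [0.3, -0.7, 0.5]
opening: -0.1
grasp_force: 0.0
```

```bash
python3 - <<'E'
from plant import ctrl, viewer, telemetry
import cv2
c=viewer.camera("scene")["pixels"][200:400,150:420,::-1];cv2.imwrite("pics/s3.png",cv2.resize(c,None,fx=2.9,fy=2.9))
E
```

```text
(no output)
```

View pics/s3.png

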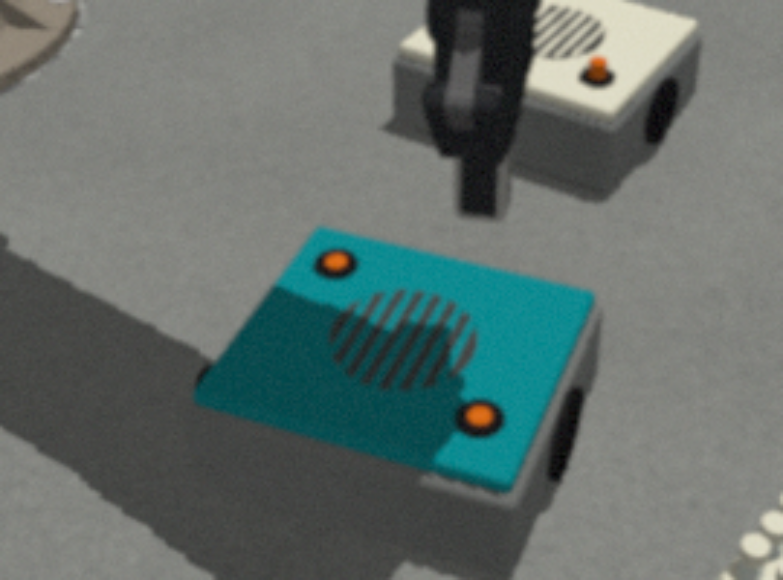

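Both teal pins, at (336,262) and (480,416) in the crop, are flush, and the arm is clear of everything.

```bash
python3 -c "
from plant import ctrl, viewer, telemetry
print(ctrl.hand_in())"
```

```text
the job is handed in; nothing more can be done
None
```

I pushed both orange pins on the teal cover down to their stops, and they look flush with their collars in the last picture. The white unit was not touched, and the job was handed in at about 7 s; no verdict was shown.

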